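# Release one lane of rubber buffers from the slide-gate magazine

### The arm

A 7-joint arm with a two-finger parallel gripper is mounted at the origin on a cart in front of the work surface, level with it; the furniture and walls round the work are solid. World frame = base frame: x ahead of the robot, y to its left, z up, the work surface at z = 0. Lengths are in mm, angles in rad, forces in N, time in s.
With the tool pointing down it reaches from about 425 to 875 mm from the base axis. Payload 8.4 kg.
Tool frame: the origin (TCP) lies between the finger pads; the fingertips stand env.tcp_to_tips ahead of it and the grasp point (between the pads) lies 2 mm behind it (env.tcp_to_tips is the distance from the TCP to the fingertips, in mm); z points along the fingers, y is the line along which they close (so a half turn about z gives the same grasp; the last joint's range is limited). The gripper opens to 85 mm and grips with 20 to 120 N. Pads are 22 mm wide; open, the fingers measure 114 mm over their backs; the gripper's body (76 mm by 85 mm) begins 54 mm behind the grasp point. The pads swing forward as they close: fully open they stand 13 mm farther back than shut.
Start: joints at [-1.316, 0.333, 0.04, 1.465, -0.013, 1.343, -0.059], TCP at [225.202, 609.712, 248.308] pointing down, gripper open.
Joint ranges: [-2.58, 2.58], [-0.38, 2.09], [-1.3, 1.39], [0.25, 2.4], [-1.5, 4.64], [0.08, 2.09], [-2.65, 2.65]. Speed limits (rad/s): [2.22, 2.22, 2.79, 2.79, 3.14, 3.14, 3.14].

### API

Orientations are given as a rotation vector (axis times angle).
In Python, from bench import env gives the robot as it stands. The module is installed in compiled form; this text tells all that it offers.
- The arm moves only by the tool move_arm, never from a script. Its argument "deltas" is a list of rows, each a list of 3 entries, a list of its own where there are three numbers: the closure, from -1 (fully open) to 1 (shut), then the shift along the tool's x, y, z each as a share of 0.3 m, from -1 to 1, then the turn, a rotation vector about the tool's x, y, z each as a share of pi rad, from -1 to 1. In form: [[gripper, [tx, ty, tz], [wx, wy, wz]], ...]. A call has 1 to 8 rows; each row is the pose to reach, as a shift and turn from the pose commanded when the call began, along the tool's axes at that moment, turning the shorter way round; what a row does not reach only later rows make up. A row lasts 1/10 s, in which the tool goes at most 50 mm and 8.59 degrees, less where a joint would pass 70% of its speed; a pose out of reach is approached as far as the arm can. A call with a number of a shift or a turn outside -1 to 1 is refused whole. A call with a gripper value outside its range is refused whole. The fingers move at their own pace and stop on an object; the grip force is fixed at half the most. Time passes only in rows, so rows that repeat a pose let the fingers close. It gives the time, the measured TCP pose, the force, the opening and the grip force at its end, in the units of the state.
- env.get_obs(): the state, without advancing time (a new reading comes with each control period).
- env.camera(name): name is "side" or "top"; returns a dict with "image" (384x512x3 uint8, red, green, blue), "z_map" (384x512 float32, mm along the optical axis (not along the pixel's ray), 0 where there is no reading), "K" (3x3 intrinsics, pixels), "cam_to_world" (4x4, takes a point from camera to world coordinates). Camera axes: x right, y up, looking along -z (the intrinsics and any distortion apply to the point x, -y, -z); pixel columns grow to the right and rows downward; lengths in mm; the calibration is good to about 2 mm. A picture is of the moment at which its call begins.
- env.close_job(): hands the job in; it is judged then, once.
The state is a dict: "time_s": time; "joint_pos": joint angles; "qd": joint speeds; "effort": joint torques, N m; "position": TCP position; "tool_rot": TCP orientation; "ft_force": force on the tool from outside, world axes, zero at the start; "moment": the same for the moment, N m; "gripper_width": opening from 0.0 (shut) to 1.0 (fully open); "gripper_force": force on a finger pad.
Only numpy, scipy, OpenCV 4.12 (cv2) and the standard library are available. Lean on these libraries where they do the work, as an engineer would, in place of code of your own. Each camera call takes 0.05 s, during which the arm holds its last target. There are 200 camera calls.

### The job

Draw the next sample: stand the empty steel pan on the desk with its end under the lip of the magazine's leftmost lane, then pull the magazine's stiff slide gate 40 mm open (one lane), so that the two rubber buffers of that lane roll out into the pan. Leave the gate at that setting, the buffers in the other two lanes behind it and the pan standing there with its two buffers, and do not disturb the cup, the hand tool and the tape.

Things in the scene. Friction and masses are not known exactly. Their poses are not given: they have to be found in the camera images.
- magazine: sample magazine, fixed steel stand: 3 lanes (40 mm pitch, 32 mm wide, walls 28-34 mm) slope 18 deg down to the front, 2 buffers each behind one gate. Origin: underside centre, on the desk; x front to back, y left, z up. Spans x -95 to 105, y +-75 mm. Gate frame: at x -65, 71 mm either side, 122 mm high. Back end 145 mm high. Base plate starts at x -65 mm
- lane_mouth (a point): middle of the open lower end of the leftmost lane, on its floor: x -95, y 40, z 52 mm in the magazine's frame, same axes. All lanes end at this lip (underside 49 mm, walls up to 85 mm above the desk); below it the desk is free back to the base plate 30 mm behind. Buffers roll off it and land within 70 mm ahead of it (-x)
- gate (a joint): opening of the slide gate, m: 0 shut, 0.128 full; may start at up to 0.005. A blade across the lanes that slides to the magazine's -y (right) and uncovers the left lane first; at 0.040 that lane is open and the middle one still shut. Stiff: about 9 N friction plus 20 N per m/s, no spring, stays put. Pointer and scale on the gate frame: a line each 10 mm, long ones each 40 mm
- gate_handle (a point): middle of the gate's pull handle (moves with the gate): dark round bar, 14 mm thick, 90 mm long, level along the magazine's x, 90 mm above the desk. Two 10 mm rods 66 mm apart carry it 60 mm out from the gate's end flange; a finger fits between. Gate shut: x -63, y -142 mm in the magazine's frame, same axes
- pan: sample pan: open, empty steel tray, 140 mm long (x), 66 mm wide (y), 34 mm high, walls and floor 3 mm, about 0.16 kg, loose on the desk. Origin: centre of its underside, z up. Grip across its width from above, fingers outside the long walls
- loose_cup: bystander: loose white round specimen cup, 73 mm across, 41 mm high; origin at the centre of its underside. Leave alone
- grip_tool: bystander: loose dark hand tool with green parts, 135 mm long, 37 mm high; origin at the centre of its underside. Leave alone
- tape_roll: bystander: loose roll of tan tape lying flat, 100 mm across, 24 mm high, behind the work; origin at the centre of its underside. Leave alone
- buffer_a1_center (a point): a short black rubber buffer with steel end plates, a cylinder 40 mm in diameter and 27 mm long, 45 g, lying on its curved side in a lane; this point is its centre. First in the leftmost lane, at the gate
- buffer_a2_center (a point): a short black rubber buffer with steel end plates, a cylinder 40 mm in diameter and 27 mm long, 45 g, lying on its curved side in a lane; this point is its centre. Second in the leftmost lane
- buffer_b1_center (a point): a short black rubber buffer with steel end plates, a cylinder 40 mm in diameter and 27 mm long, 45 g, lying on its curved side in a lane; this point is its centre. First in the middle lane
- buffer_b2_center (a point): a short black rubber buffer with steel end plates, a cylinder 40 mm in diameter and 27 mm long, 45 g, lying on its curved side in a lane; this point is its centre. Second in the middle lane
- buffer_c1_center (a point): a short black rubber buffer with steel end plates, a cylinder 40 mm in diameter and 27 mm long, 45 g, lying on its curved side in a lane; this point is its centre. First in the right lane
- buffer_c2_center (a point): a short black rubber buffer with steel end plates, a cylinder 40 mm in diameter and 27 mm long, 45 g, lying on its curved side in a lane; this point is its centre. Second in the right lane
Mind the look-alikes: they are no part of the job. Leave any turquoise look-alike of the pan alone.

How it is judged:
By the outcome, as a careful person would: the job done as asked, in the order asked, and still so for the second after the job is handed in, with the robot touching nothing.
It also fails if it takes over 51 s, if anything falls off the work surface, if the arm or the gripper's body presses on something with over 40 N, if the wrist force passes 120 N, or if a joint passes its speed limit or range.

## Working session

There is one attempt and no reset: what is moved stays moved. The work goes in short steps, Python scripts to look and compute and a tool call to move; the robot and the scene stay as the last step left them, time stands still between calls to the robot, and variables do not carry over. Pictures are saved under pics/ and viewed, at most 10 in all, crops included, and the job is handed in when it is done.

Besides the shell and the picture viewer there is one more tool, called as a command line: name --argument value ..., lists and objects as JSON in quotes. move_arm: Moves the arm, as the interface text tells. Shift numbers are shares of 0.3 m and turn numbers shares of pi rad, none past 1 either way. Its arguments: {"type":"object","properties":{"deltas":{"type":"array"}},"required":["deltas"]}

```bash
mkdir -p pics; cat > h.py <<'E'
import numpy as np, cv2, pickle
from bench import env
from scipy.spatial.transform import Rotation as R
def snap(n):
    c=env.camera(n); pickle.dump(c,open(f'{n}.pkl','wb')); return c
def load(n): return pickle.load(open(f'{n}.pkl','rb'))
def cloud(c):
    z=c['z_map'];K=c['K'];v,u=np.mgrid[:z.shape[0],:z.shape[1]]
    p=np.stack([(u-K[0,2])/K[0,0]*z,-(v-K[1,2])/K[1,1]*z,-z],-1)
    T=c['cam_to_world'];return p@T[:3,:3].T+T[:3,3]
E
python3 - <<'E'
from h import *
for n in('top','side'):
    c=snap(n);cv2.imwrite(f'pics/{n}0.png',cv2.resize(c['image'][:,:,::-1],(768,576)))
    print(n,c['K'].round(1).tolist(),c['cam_to_world'].round(3).tolist(),(c['z_map']==0).mean())
o=env.get_obs();print(o,env.tcp_to_tips)
E
```

```text
top [[369.7, 0.0, 253.1], [0.0, 369.7, 191.3], [0.0, 0.0, 1.0]] [[0.037, 0.968, -0.247, 380.532], [-0.999, 0.037, -0.007, 86.649], [0.002, 0.247, 0.969, 999.215], [0.0, 0.0, 0.0, 1.0]] 0.0041351318359375
side [[394.4, 0.0, 255.9], [0.0, 394.4, 186.8], [0.0, 0.0, 1.0]] [[0.259, 0.823, -0.505, -19.178], [-0.966, 0.227, -0.125, -79.634], [0.012, 0.52, 0.854, 1172.076], [0.0, 0.0, 0.0, 1.0]] 0.0040740966796875
{'time_s': 0.1, 'joint_pos': array([-1.31621703,  0.33385022,  0.0398771 ,  1.46618388, -0.01339827,
        1.34328788, -0.05849312]), 'qd': array([ 6.83274106e-05, -2.94199400e-03, -5.15362140e-04, -1.57381884e-03,
        7.95620910e-04, -7.12313673e-04, -1.38427134e-03]), 'effort': array([ 4.61291449e-03, -6.60009241e+01,  1.37041021e+00, -4.06481338e+01,
        1.68169249e-02,  8.84219800e-03, -5.27921839e-05]), 'position': array([225.08100326, 609.37593328, 247.50327286]), 'tool_rot': array([-5.52812295e-01, -3.09241132e+00,  2.28518327e-03]), 'ft_force': array([ 0.38688106,  0.04742394, -0.70419993]), 'moment': array([-0.04790188, -0.00019515, -0.02481386]), 'gripper_force': 0.0, 'gripper_width': 0.9959398654434898} 17.0
```

View pics/top0.png

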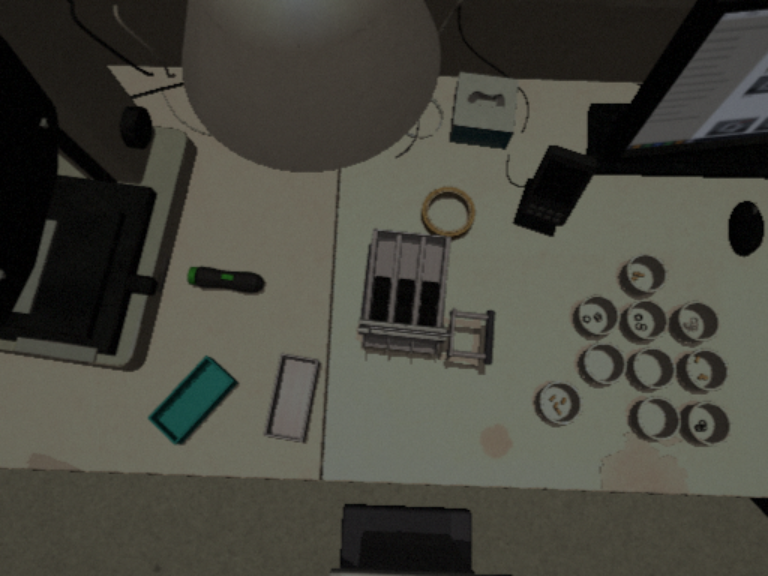

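View pics/side0.png

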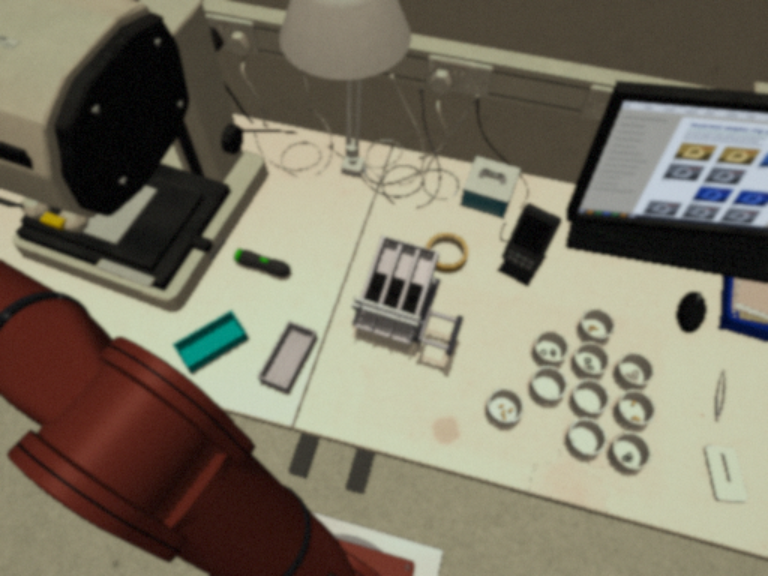

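The top view shows the grey steel pan at (293,398), the turquoise look-alike at (193,400), the magazine at (405,295), its handle at (490,337), the tool at (226,279) and the tape at (447,212). The side view shows the pan at (289,357), the look-alike at (211,341) and the handle at (452,340). The nearest loose cup is at top (557,403).
Only the grey tray (293,398) or the turquoise tray (193,400) could be the pan. I choose the grey one.

```bash
python3 - <<'E'
from h import *
out=[]
for n,(x0,x1,y0,y1) in (('top',(170,340,140,310)),('side',(165,320,150,270))):
    c=load(n);P=cloud(c)
    d=P[...,2]
    print(n,'desk',np.median(d[(abs(d)<15)]),d[(abs(d)<15)].std())
    im=c['image'][y0:y1,x0:x1,::-1]; im=cv2.convertScaleAbs(im,alpha=1.6 if n=='top' else 1)
    out.append(cv2.resize(im,(400,int(400*(y1-y0)/(x1-x0))),interpolation=cv2.INTER_CUBIC))
    # pan
    for lab,lo,hi,box in(('pan',22,45,(173,238,216,298) if n=='top' else (168,214,212,265)),('frame/back',110,160,(235,150,305,240) if n=='top' else (230,150,300,235)),('handle',84,110,(300,200,335,250) if n=='top' else (285,205,310,245))):
        a,b,e,f=box;Q=P[b:f,a:e].reshape(-1,3);Q=Q[(Q[:,2]>lo)&(Q[:,2]<hi)]
        r=cv2.minAreaRect(Q[:,:2].astype(np.float32));print(lab,len(Q),np.round(r[0],1),np.round(r[1],1),round(r[2],1),np.percentile(Q[:,2],[5,50,95]).round(1))
H=max(o.shape[0] for o in out)
cv2.imwrite('pics/crop.png',np.hstack([cv2.copyMakeBorder(o,0,H-o.shape[0],0,0,0) for o in out]))
E
```

```text
top desk -0.12900829092029653 2.7387683487240446
pan 309 [427.6 236.8] [ 67.6 140.8] 82.8 [24.2 35.1 38.1]
frame/back 1858 [611.1  44.2] [150.4 177.3] 85.8 [110.8 120.3 141.8]
handle 463 [534.  -61.6] [74.  88.2] 89.6 [ 89.9  94.9 105. ]
side desk -0.6406456698557577 3.6753296482233107
pan 273 [428.8 237.3] [ 69.  142.3] 83.3 [23.7 33.1 39.1]
frame/back 1193 [613.2  47.2] [150.7 178.2] 87.1 [110.8 120.1 140.9]
handle 241 [536.2 -62.4] [70.8 89.3] 85.8 [88.1 93.8 99. ]
```

View pics/crop.png

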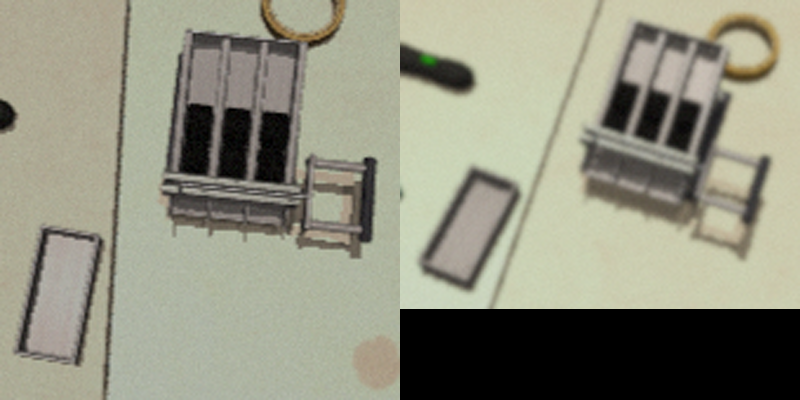

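```bash
python3 - <<'E'
from h import *
for n in('top','side'):
    c=load(n);P=cloud(c).reshape(-1,3);g=c['image'].reshape(-1,3).mean(1)
    print(n)
    def rep(l,m):
        Q=P[m];r=cv2.minAreaRect(Q[:,:2].astype(np.float32));f=cv2.fitLine(Q[:,:2].astype(np.float32),cv2.DIST_HUBER,0,.01,.01).ravel()
        print(' ',l,len(Q),'rect',np.round(r[0],1),np.round(r[1],1),round(r[2],1),'line ang',np.degrees(np.arctan2(f[1],f[0])).round(1),f[2:].round(1),'z',np.percentile(Q[:,2],[10,50,90]).round(1))
    x,y,z=P.T
    rep('handle',(x>460)&(x<590)&(y>-112)&(y<-78)&(z>82)&(z<108))
    rep('bar',(x>500)&(x<560)&(y>-40)&(y<140)&(z>112)&(z<132))
    rep('back',(x>675)&(x<720)&(y>-50)&(y<125)&(z>130)&(z<152))
    rep('lips',(x>470)&(x<520)&(y>-50)&(y<140)&(z>40)&(z<92))
    rep('body',(x>470)&(x<720)&(y>-50)&(y<140)&(z>95)&(z<155))
E
```

```text
top
  handle 223 rect [533.9 -88.5] [88.2 20.5] 0.2 line ang -3.0 [533.  -89.5] z [91.5 95.  98. ]
  bar 498 rect [535.1  49.8] [150.4  24.9] 85.8 line ang 86.1 [534.6  48.4] z [115.5 120.2 123.7]
  back 158 rect [686.4  44.5] [ 21.5 127.2] 0.1 line ang 87.1 [688.7  41.5] z [136.  142.9 146.5]
  lips 183 rect [513.2  34.9] [167.5  21.1] 86.2 line ang 87.4 [515.4  43.6] z [51.  54.3 86.1]
  body 3333 rect [603.   31.2] [171.2 193.1] 83.0 line ang 4.8 [612.1  46.1] z [100.1 111.7 127.7]
side
  handle 141 rect [533.9 -88.9] [20.8 89.2] 88.8 line ang -3.4 [531.9 -90.3] z [90.2 94.5 97.5]
  bar 306 rect [543.3  50.8] [150.7  38.1] 87.1 line ang 85.7 [535.   46.5] z [115.1 119.8 123.2]
  back 134 rect [687.2  44. ] [127.9  23.1] 89.6 line ang 87.2 [691.1  61.4] z [132.5 140.1 145.3]
  lips 127 rect [510.2  35.2] [166.7  20. ] 89.1 line ang 86.0 [514.1  38.4] z [50.1 55.5 89.1]
  body 2070 rect [604.1  28.3] [179.8 196.9] 82.7 line ang 10.5 [616.3  46.7] z [100.2 112.5 129.4]
```

```bash
python3 - <<'E'
from h import *
from scipy.optimize import minimize
for n in('top','side'):
    c=load(n);P=cloud(c).reshape(-1,3)
    P=P[(P[:,0]>480)&(P[:,0]<720)&(P[:,1]>-60)&(P[:,1]<150)&(P[:,2]>45)]
    def loc(p):
        a=np.radians(p[2]);d=P[:,:2]-p[:2];return d[:,0]*np.cos(a)+d[:,1]*np.sin(a),-d[:,0]*np.sin(a)+d[:,1]*np.cos(a)
    def cost(p):
        x,y=loc(p);h=P[:,2]-(52+(x+95)*np.tan(np.radians(18)))
        m=(x>35)&(x<95)&(abs(y)<70)
        w=(abs(abs(abs(y)-40)-20)<4)     # on a wall
        return -(np.clip(h,0,28)[m]*np.where(w[m],1,-1)).sum()
    best=min(((cost((594,y0,a)),y0,a) for y0 in np.arange(38,56,.5) for a in np.arange(-7,0.5,.25)))
    print(n,best)
    p=(594,best[1],best[2]);x,y=loc(p)
    h=P[:,2]
    for l,m in(('lip floor/edge',(abs(y)<58)),('bar',(h>116)&(h<126)&(x<-30)),('back',(h>137)&(x>60))):
        print(l,np.percentile(x[m],[0.5,2,50,98,99.5]).round(1))
    hist=[(int(b),int(((y>b)&(y<b+3)&(x<-72)&(h>68)).sum())) for b in range(-81,81,3)];print(hist)
E
```

```text
top (np.float64(-8579.908910730455), np.float64(49.5), np.float64(-3.5))
lip floor/edge [-79.3 -71.9 -12.9  97.  102.9]
bar [-69.3 -68.7 -59.2 -48.6 -48. ]
back [67.5 70.8 94.4 98.  98.5]
[(-81, 16), (-78, 3), (-75, 0), (-72, 0), (-69, 0), (-66, 0), (-63, 5), (-60, 6), (-57, 0), (-54, 0), (-51, 0), (-48, 0), (-45, 0), (-42, 0), (-39, 0), (-36, 0), (-33, 0), (-30, 0), (-27, 0), (-24, 0), (-21, 5), (-18, 4), (-15, 0), (-12, 0), (-9, 0), (-6, 0), (-3, 0), (0, 0), (3, 0), (6, 0), (9, 0), (12, 0), (15, 0), (18, 3), (21, 2), (24, 0), (27, 0), (30, 0), (33, 0), (36, 0), (39, 0), (42, 0), (45, 0), (48, 0), (51, 0), (54, 0), (57, 0), (60, 5), (63, 3), (66, 0), (69, 0), (72, 0), (75, 0), (78, 0)]
side (np.float64(-4788.906291686998), np.float64(50.0), np.float64(-3.75))
lip floor/edge [-79.9 -74.6  -9.8 101.9 105.8]
bar [-69.2 -68.9 -58.6 -49.1 -48.4]
back [ 61.6  68.1  95.7 101.1 101.7]
[(-81, 5), (-78, 2), (-75, 0), (-72, 0), (-69, 0), (-66, 0), (-63, 7), (-60, 0), (-57, 0), (-54, 0), (-51, 0), (-48, 0), (-45, 0), (-42, 0), (-39, 0), (-36, 0), (-33, 0), (-30, 0), (-27, 0), (-24, 0), (-21, 6), (-18, 0), (-15, 0), (-12, 0), (-9, 0), (-6, 0), (-3, 0), (0, 0), (3, 0), (6, 0), (9, 0), (12, 0), (15, 0), (18, 4), (21, 2), (24, 0), (27, 0), (30, 0), (33, 0), (36, 0), (39, 0), (42, 0), (45, 0), (48, 0), (51, 0), (54, 0), (57, 0), (60, 9), (63, 2), (66, 0), (69, 0), (72, 0), (75, 0), (78, 0)]
```

```bash
python3 - <<'E'
from h import *
for n in('top','side'):
    c=load(n);P=cloud(c).reshape(-1,3);a=np.radians(-3.6);d=P[:,:2]-(594,49.7)
    x=d[:,0]*np.cos(a)+d[:,1]*np.sin(a);y=-d[:,0]*np.sin(a)+d[:,1]*np.cos(a);z=P[:,2]
    for l,ym in(('lane',abs(y-40)<9),('mid',abs(y)<9),('wall',(abs(abs(abs(y)-40)-20)<4))):
        print(n,l,[(b,np.percentile(z[m],[10,50,90]).round().astype(int).tolist()) for b in range(-125,125,5) if (m:=ym&(x>=b)&(x<b+5)).any()])
    m=(y<-125)&(y>-160)&(abs(x+60)<70)&(z>80)&(z<105)
    print('handle',np.percentile(x[m],[1,50,99]),np.percentile(y[m],[1,50,99]))
    m=(abs(y+115)<14)&(abs(x+60)<70)&(z>70)&(z<105)
    print('rods',np.histogram(x[m],bins=range(-130,10,5)))
E
```

```text
top lane [(-125, [-2, 0, 3]), (-120, [-3, -1, 2]), (-115, [-3, -1, 1]), (-110, [-1, -1, 2]), (-105, [-2, -2, 3]), (-100, [-2, -2, 0]), (-95, [-1, 0, 1]), (-90, [-2, 0, 2]), (-85, [-1, 1, 52]), (-80, [-1, 51, 55]), (-75, [54, 55, 58]), (-70, [54, 117, 119]), (-65, [57, 88, 121]), (-60, [112, 121, 123]), (-55, [121, 680, 685]), (-50, [681, 687, 693]), (-45, [680, 691, 701]), (-40, [684, 699, 711]), (-35, [693, 708, 719]), (-30, [701, 716, 729]), (-25, [708, 724, 737]), (-20, [715, 732, 745]), (-15, [722, 739, 752]), (-10, [724, 742, 754]), (-5, [666, 746, 755]), (0, [122, 743, 753]), (5, [122, 741, 747]), (10, [121, 738, 743]), (15, [119, 121, 493]), (20, [117, 119, 120]), (25, [111, 114, 116]), (30, [90, 90, 90]), (35, [86, 90, 93]), (40, [90, 92, 94]), (45, [91, 93, 96]), (50, [93, 95, 98]), (55, [95, 96, 100]), (60, [97, 98, 99]), (65, [99, 100, 104]), (70, [100, 102, 103]), (75, [101, 103, 105]), (80, [103, 104, 106]), (85, [105, 106, 109]), (90, [106, 108, 110]), (95, [109, 111, 145]), (100, [110, 112, 114]), (105, [112, 113, 113])]
top mid [(-125, [-2, 0, 2]), (-120, [-3, -2, 1])
[... 5373 characters left out ...]
(55, [12, 123, 136]), (60, [100, 127, 135]), (65, [97, 129, 136]), (70, [12, 128, 137]), (75, [101, 131, 140]), (80, [23, 131, 141]), (85, [103, 134, 143]), (90, [115, 135, 145]), (95, [89, 141, 144]), (100, [14, 117, 142]), (105, [14, 15, 92]), (110, [13, 13, 13]), (115, [10, 10, 10])]
handle [-95.28922532 -52.80933345  -6.603863  ] [-150.78159863 -142.83200684 -125.6161336 ]
rods (array([ 0,  0,  0,  0,  0,  0,  0,  0, 15, 14,  2,  0,  0,  0,  0,  0,  0,
        0,  0,  0,  0, 10, 15,  3,  0,  0,  0]), array([-130, -125, -120, -115, -110, -105, -100,  -95,  -90,  -85,  -80,
        -75,  -70,  -65,  -60,  -55,  -50,  -45,  -40,  -35,  -30,  -25,
        -20,  -15,  -10,   -5,    0,    5]))
```

```bash
cat >> h.py <<'E'
def pose(x,y,z,yaw,flip=0):   # tool down, tool y at (90+yaw) deg (+180 if flip)
    a=np.radians(90+yaw+180*flip);Y=np.array([np.cos(a),np.sin(a),0]);Z=np.array([0,0,-1.]);X=np.cross(Y,Z)
    return np.array([x,y,z]),R.from_matrix(np.c_[X,Y,Z])
def delta(p0,r0,p1,r1):
    print('shift',(r0.inv().apply(p1-p0)/300).round(4),'turn',((r0.inv()*r1).as_rotvec()/np.pi).round(4))
def cur():
    o=env.get_obs();return o['position'],R.from_rotvec(o['tool_rot'])
E
python3 - <<'E'
from h import *
p,r=cur()
print(r.as_matrix().round(3))
p=np.array([225.202,609.712,248.308])
for f in(0,1):
    t=pose(413,239,150,-7.1,f);delta(p,r,*t)
    u=pose(413,239,22,-7.1,f)
    delta(*pose(413,239,150,-7.1,f),*u)
    delta(*u,*pose(443,99.3,60,-3.6,f));delta(*pose(443,99.3,60,-3.6,f),*pose(443,99.3,22,-3.6,f))
E
```

```text
[[-0.938  0.346 -0.   ]
 [ 0.346  0.938 -0.001]
 [-0.    -0.001 -1.   ]]
shift [-1.0153 -0.9418  0.3292] turn [-0.0005 -0.     -0.0732]
shift [0.     0.     0.4267] turn [0. 0. 0.]
shift [-0.1568 -0.4497 -0.1267] turn [ 0.      0.     -0.0194]
shift [0.     0.     0.1267] turn [0. 0. 0.]
shift [-1.0153 -0.9418  0.3292] turn [-0.000e+00  7.000e-04  9.268e-01]
shift [0.     0.     0.4267] turn [0. 0. 0.]
shift [ 0.1568  0.4497 -0.1267] turn [ 0.      0.     -0.0194]
shift [0.     0.     0.1267] turn [0. 0. 0.]
```

move_arm --deltas '[[-1, [-1, -0.93, 0.1], [0, 0, -0.073]], [-1, [-1, -0.93, 0.1], [0, 0, -0.073]], [-1, [-1, -0.93, 0.1], [0, 0, -0.073]], [-1, [-1, -0.93, 0.1], [0, 0, -0.073]], [-1, [-1, -0.93, 0.2], [0, 0, -0.073]], [-1, [-1, -0.93, 0.2], [0, 0, -0.073]], [-1, [-1, -0.93, 0.2], [0, 0, -0.073]], [-1, [-1, -0.93, 0.2], [0, 0, -0.073]]]'

```text
time_s: 0.9
position: [403.7, 255.1, 191.0]
tool_rot: [-0.195, -3.135, -0.0]
ft_force: [0.2, -0.0, -0.2]
gripper_width: 1.001
gripper_force: 0.0
```

```bash
python3 - <<'E'
from h import *
print(env.get_obs()['time_s'],cur()[0]);delta(*cur(),*pose(413,239,100,-7.1))
E
```

```text
0.9 [403.66654809 255.14747479 191.03121955]
shift [-0.0376 -0.0496  0.3034] turn [ 0.     -0.     -0.0002]
```

move_arm --deltas '[[-1, [0, 0, 0], [0, 0, 0]], [-1, [0, 0, 0], [0, 0, 0]], [-1, [0, 0, 0], [0, 0, 0]]]'

```text
time_s: 1.2
position: [402.8, 258.3, 191.6]
tool_rot: [-0.193, -3.136, -0.001]
ft_force: [-0.0, 0.3, 0.2]
gripper_width: 0.999
gripper_force: 0.0
```

```bash
python3 - <<'E'
from h import *
print(cur()[0]);delta(*cur(),*pose(413,239,80,-7.1))
# refined pan measurement with arm maybe in view: fit from old views using only rim points
for n in('top','side'):
    P=cloud(load(n)).reshape(-1,3);x,y,z=P.T
    m=(x>345)&(x<510)&(y>185)&(y<290)&(z>20)&(z<45);Q=P[m,:2].astype(np.float32)
    print(n,cv2.minAreaRect(Q),Q.mean(0))
E
```

```text
[402.81711204 258.29993996 191.61000554]
shift [-0.0416 -0.0598  0.372 ] turn [ 0.0001 -0.      0.0002]
top ((427.718017578125, 236.77943420410156), (67.60304260253906, 141.07330322265625), 82.79085540771484) [426.10605 238.11871]
side ((428.84417724609375, 237.3270263671875), (68.96183776855469, 142.3165740966797), 83.3155746459961) [426.73712 237.87843]
```

move_arm --deltas '[[-1, [-0.04, -0.06, 0.1], [0, 0, 0]], [-1, [-0.04, -0.06, 0.2], [0, 0, 0]], [-1, [-0.04, -0.06, 0.3], [0, 0, 0]], [-1, [-0.04, -0.06, 0.37], [0, 0, 0]], [-1, [-0.04, -0.06, 0.37], [0, 0, 0]], [-1, [-0.04, -0.06, 0.37], [0, 0, 0]]]'

```text
time_s: 1.8
position: [412.7, 238.9, 80.9]
tool_rot: [-0.192, -3.135, 0.0]
ft_force: [0.0, 0.1, 0.6]
gripper_width: 0.998
gripper_force: 0.0
```

```bash
python3 - <<'E'
from h import *
c=snap('top');cv2.imwrite('pics/g1.png',cv2.resize(cv2.convertScaleAbs(c['image'][200:320,130:280,::-1],alpha=1.6),(600,480)))
print(cur()[0]);delta(*cur(),*pose(413,239,22,-7.1))
E
```

```text
[413.272766   239.0481178   81.58300166]
shift [ 0.001  -0.0004  0.1986] turn [0.0003 0.0003 0.0003]
```

View pics/g1.png

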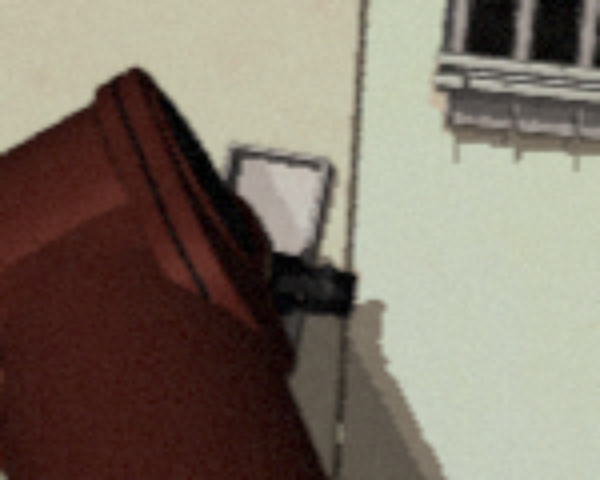

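The crop shows the arm over the pan, with the right finger outside the pan's right wall near (320,285) and the far rim at (280,155). The alignment looks right, so I descend.

move_arm --deltas '[[-1, [0, 0, 0.07], [0, 0, 0]], [-1, [0, 0, 0.14], [0, 0, 0]], [-1, [0, 0, 0.196], [0, 0, 0]], [-1, [0, 0, 0.196], [0, 0, 0]], [1, [0, 0, 0.196], [0, 0, 0]], [1, [0, 0, 0.196], [0, 0, 0]], [1, [0, 0, 0.196], [0, 0, 0]], [1, [0, 0, 0.196], [0, 0, 0]]]'

```text
time_s: 2.65
position: [413.9, 238.7, 23.6]
tool_rot: [0.195, 3.134, 0.003]
ft_force: [-1.8, -0.6, 6.2]
gripper_width: 0.758
gripper_force: 67.0
```

```bash
python3 - <<'E'
from h import *
o=env.get_obs();print(o['position'],o['ft_force'],o['gripper_width'],o['gripper_force'])
delta(*cur(),*pose(443,99.3,42,-3.6))
E
```

```text
[413.92280221 238.72130928  23.57283215] [-1.84179588 -0.61580258  6.17802119] 0.7576820358204992 66.96591854095459
shift [-0.1539 -0.449  -0.0621] turn [ 0.0007  0.0005 -0.0196]
```

move_arm --deltas '[[1, [0, 0, -0.04], [0, 0, 0]], [1, [0, 0, -0.08], [0, 0, 0]], [1, [0.02, -0.1, -0.08], [0, 0, -0.005]], [1, [-0.01, -0.2, -0.08], [0, 0, -0.01]], [1, [-0.025, -0.3, -0.08], [0, 0, -0.015]], [1, [-0.028, -0.38, -0.08], [0, 0, -0.0194]], [1, [-0.028, -0.445, -0.08], [0, 0, -0.0194]], [1, [-0.028, -0.445, -0.08], [0, 0, -0.0194]]]'

```text
time_s: 3.45
position: [404.8, 102.1, 46.8]
tool_rot: [0.105, 3.139, 0.001]
ft_force: [-0.8, 0.7, -1.5]
gripper_width: 0.761
gripper_force: 67.1
```

```bash
python3 - <<'E'
from h import *
o=env.get_obs();print(o['position'],o['ft_force'],o['gripper_width'],o['gripper_force'])
delta(*cur(),*pose(405,101.7,27,-3.6))
delta(*cur(),*pose(443,99.3,27,-3.6))
c=snap('side');cv2.imwrite('pics/s2.png',cv2.resize(c['image'][130:300,140:350,::-1],(741,600)))
E
```

```text
[404.77018948 102.05453966  46.81030079] [-0.82793054  0.65995439 -1.53015599] 0.7609869605769826 67.12441205978394
shift [-0.0008 -0.0012  0.066 ] turn [ 0.0001  0.0002 -0.0014]
shift [-0.1277 -0.0006  0.0661] turn [ 0.0001  0.0002 -0.0014]
```

View pics/s2.png

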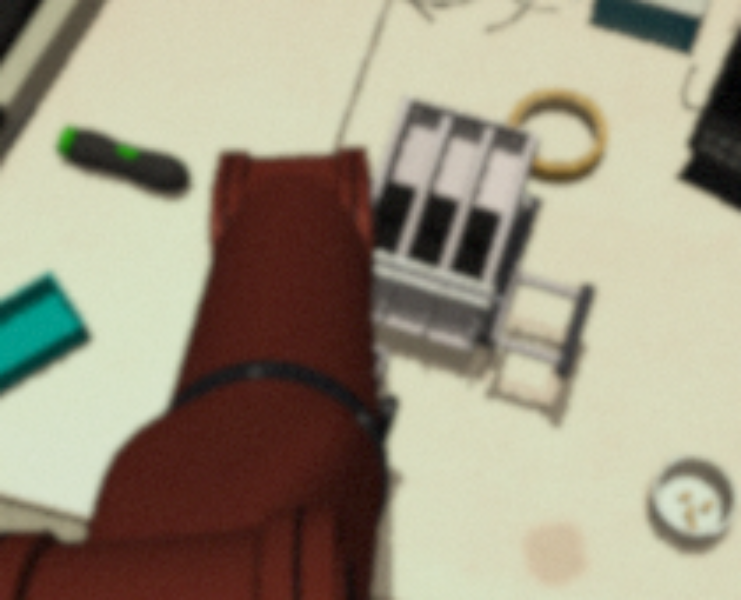

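The arm hides the pan. The −1.5 N reading shows it is held, and the magazine at (440,230) is undisturbed. Next I lower it to just above the desk and slide it under the lip.

move_arm --deltas '[[1, [0, 0, 0.035], [0, 0, 0]], [1, [0, 0, 0.066], [0, 0, 0]], [1, [-0.03, 0, 0.066], [0, 0, 0]], [1, [-0.065, 0, 0.066], [0, 0, 0]], [1, [-0.1, 0, 0.066], [0, 0, 0]], [1, [-0.127, 0, 0.066], [0, 0, 0]], [1, [-0.127, 0, 0.07], [0, 0, 0]], [1, [-0.127, 0, 0.075], [0, 0, 0]]]'

```text
time_s: 4.3
position: [443.2, 101.7, 23.5]
tool_rot: [0.101, 3.14, -0.0]
ft_force: [-8.4, -4.6, 32.6]
gripper_width: 0.762
gripper_force: 71.6
```

```bash
python3 - <<'E'
from h import *
o=env.get_obs();print(o['position'],o['ft_force'],o['gripper_width'],o['gripper_force'])
delta(*cur(),*pose(443,99.3,23.5,-3.6))
E
```

```text
[443.2469829  101.74851039  23.48055973] [-8.39702793 -4.59025461 32.56563434] 0.7624581789897906 71.57700061798096
shift [ 0.0003 -0.0082 -0.0001] turn [ 0.      0.0001 -0.0004]
```

move_arm --deltas '[[1, [0, -0.008, -0.008], [0, 0, 0]], [1, [0, -0.008, -0.008], [0, 0, 0]], [-1, [0, -0.008, -0.008], [0, 0, 0]], [-1, [0, -0.008, -0.008], [0, 0, 0]], [-1, [0, -0.008, -0.008], [0, 0, 0]], [-1, [0, -0.008, -0.008], [0, 0, 0]]]'

```text
time_s: 4.9
position: [442.6, 99.6, 25.6]
tool_rot: [0.1, 3.14, 0.0]
ft_force: [-0.3, 0.5, 0.5]
gripper_width: 1.0
gripper_force: 0.0
```

move_arm --deltas '[[-1, [0, 0, -0.1], [0, 0, 0]], [-1, [0, 0, -0.2], [0, 0, 0]], [-1, [0, 0, -0.35], [0, 0, 0]], [-1, [0, 0, -0.5], [0, 0, 0]], [-1, [0, 0, -0.6], [0, 0, 0]], [0, [0, -0.1, -0.6], [0, 0, 0]], [0, [0, -0.25, -0.6], [0, 0, 0]], [0, [0, -0.4, -0.6], [0, 0, 0]]]'

```text
time_s: 5.7
position: [434.8, -21.3, 205.9]
tool_rot: [0.097, 3.139, 0.0]
ft_force: [0.5, -1.5, -0.4]
gripper_width: 0.517
gripper_force: 0.0
```

```bash
python3 - <<'E'
from h import *
o=env.get_obs();print(o['position'],o['ft_force'],o['gripper_width'])
delta(*cur(),*pose(533.5,-89.3,200,-3.6))
E
```

```text
[434.80944675 -21.28569041 205.88990808] [ 0.45396906 -1.47329244 -0.4403547 ] 0.5169790774591625
shift [-0.3423 -0.2059  0.0198] turn [0.0001 0.0002 0.0003]
```

move_arm --deltas '[[0, [-0.08, -0.1, 0.02], [0, 0, 0]], [0, [-0.2, -0.2, 0.02], [0, 0, 0]], [0, [-0.3, -0.206, 0.02], [0, 0, 0]], [0, [-0.342, -0.206, 0.02], [0, 0, 0]], [0, [-0.342, -0.206, 0.02], [0, 0, 0]], [0, [-0.342, -0.206, 0.02], [0, 0, 0]]]'

```text
time_s: 6.3
position: [532.9, -88.5, 199.2]
tool_rot: [-0.1, -3.139, 0.001]
ft_force: [-0.0, 0.4, 0.8]
gripper_width: 0.504
gripper_force: 0.0
```

```bash
python3 - <<'E'
from h import *
o=env.get_obs();print(o['position'],o['ft_force'],o['gripper_width'])
delta(*cur(),*pose(533.5,-89.3,88,-3.6))
ims=[]
for n in('top','side'):
    c=snap(n);P=cloud(c).reshape(-1,3);x,y,z=P.T
    m=(x>360)&(x<530)&(y>50)&(y<150)&(z>24)&(z<41);Q=P[m,:2].astype(np.float32);print(n,m.sum(),cv2.minAreaRect(Q) if m.sum()>5 else '')
    b=(slice(200,300),slice(200,340)) if n=='top' else (slice(170,270),slice(200,340))
    ims.append(cv2.resize(cv2.convertScaleAbs(c['image'][b][:,:,::-1],alpha=1.6 if n=='top' else 1),(400,286),interpolation=cv2.INTER_CUBIC))
cv2.imwrite('pics/p3.png',np.hstack(ims))
E
```

```text
[532.87160635 -88.49168696 199.21230021] [-0.01968882  0.44852517  0.75252022] 0.5040585803607459
shift [-0.0027 -0.0024  0.3707] turn [-0.0002 -0.0004 -0.0003]
top 224 ((455.99493408203125, 97.6864013671875), (67.39938354492188, 140.84634399414062), 86.54698181152344)
side 0
```

View pics/p3.png

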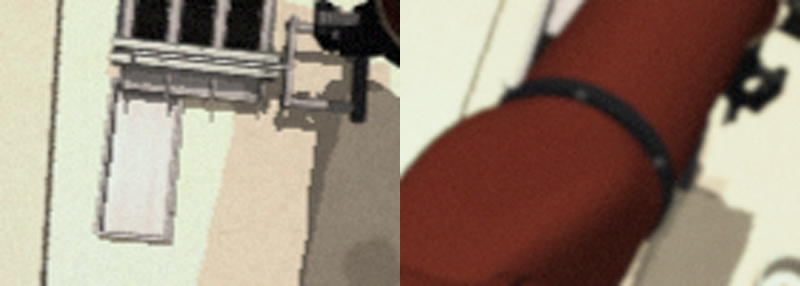

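The left panel shows the pan standing with its far end under the leftmost lane's lip: end at (145,100), near end at (135,235), with the lane walls at (125,100) and (168,105). The depth fit gives its centre as (456,98), as planned. The gripper is above the handle, so I descend.

move_arm --deltas '[[0, [-0.003, -0.002, 0.1], [0, 0, 0]], [0, [-0.003, -0.002, 0.2], [0, 0, 0]], [0, [-0.003, -0.002, 0.27], [0, 0, 0]], [0, [-0.003, -0.002, 0.32], [0, 0, 0]], [0, [-0.003, -0.002, 0.37], [0, 0, 0]], [0, [-0.003, -0.002, 0.37], [0, 0, 0]], [0, [-0.003, -0.002, 0.37], [0, 0, 0]]]'

```text
time_s: 7.1
position: [534.5, -89.2, 89.1]
tool_rot: [0.1, 3.14, -0.0]
ft_force: [-0.0, -0.3, -0.0]
gripper_width: 0.501
gripper_force: 0.0
```

move_arm --deltas '[[1, [0, 0, 0], [0, 0, 0]], [1, [0, 0, 0], [0, 0, 0]], [1, [0, 0, 0], [0, 0, 0]], [1, [0, 0, 0], [0, 0, 0]], [1, [0, 0, 0], [0, 0, 0]]]'

```text
time_s: 7.6
position: [534.9, -89.7, 89.7]
tool_rot: [0.101, 3.138, -0.0]
ft_force: [-1.8, -0.9, 5.8]
gripper_width: 0.139
gripper_force: 58.4
```

```bash
python3 - <<'E'
from h import *
o=env.get_obs();print(o['time_s'],o['position'],o['ft_force'],o['gripper_width'],o['gripper_force'])
E
```

```text
7.6 [534.93529928 -89.7206137   89.68479712] [-1.77273873 -0.90639857  5.80077282] 0.13944321652211641 58.392988443374634
```

move_arm --deltas '[[1, [0, 0.004, 0], [0, 0, 0]], [1, [0, 0.008, 0], [0, 0, 0]], [1, [0, 0.012, 0], [0, 0, 0]], [1, [0, 0.012, 0], [0, 0, 0]], [1, [0, 0.012, 0], [0, 0, 0]]]'

```text
time_s: 8.1
position: [535.1, -88.3, 89.7]
tool_rot: [0.103, 3.138, -0.004]
ft_force: [-0.3, -8.9, 5.5]
gripper_width: 0.143
gripper_force: 58.4
```

move_arm --deltas '[[1, [0, 0.005, 0], [0, 0, 0]], [1, [0, 0.01, 0], [0, 0, 0]], [1, [0, 0.015, 0], [0, 0, 0]], [1, [0, 0.015, 0], [0, 0, 0]], [1, [0, 0.015, 0], [0, 0, 0]]]'

```text
time_s: 8.6
position: [535.1, -87.1, 89.8]
tool_rot: [0.107, 3.137, -0.01]
ft_force: [0.2, -18.6, 2.6]
gripper_width: 0.138
gripper_force: 58.5
```

The gate was already at its shut stop, with the unloaded grip at y ≈ −89.5. Now I pull smoothly.

move_arm --deltas '[[1, [0, -0.02, 0], [0, 0, 0]], [1, [0, -0.04, 0], [0, 0, 0]], [1, [0, -0.062, 0], [0, 0, 0]], [1, [0, -0.084, 0], [0, 0, 0]], [1, [0, -0.106, 0], [0, 0, 0]], [1, [0, -0.128, 0], [0, 0, 0]], [1, [0, -0.148, 0], [0, 0, 0]], [1, [0, -0.162, 0], [0, 0, 0]]]'

```text
time_s: 9.4
position: [532.3, -126.8, 89.6]
tool_rot: [0.097, 3.14, 0.006]
ft_force: [-3.5, 10.6, 10.5]
gripper_width: 0.134
gripper_force: 59.7
```

move_arm --deltas '[[1, [0, 0, 0], [0, 0, 0]], [1, [0, 0, 0], [0, 0, 0]], [1, [0, 0, 0], [0, 0, 0]]]'

```text
time_s: 9.7
position: [532.3, -127.6, 89.7]
tool_rot: [0.098, 3.139, 0.004]
ft_force: [-3.9, 7.2, 8.9]
gripper_width: 0.141
gripper_force: 59.6
```

```bash
python3 - <<'E'
from h import *
o=env.get_obs();print(o['position'],o['ft_force'])
p=o['position'][:2]-(534.9,-89.5);a=np.radians(-3.6);print('opening TCP',-(-p[0]*np.sin(a)+p[1]*np.cos(a)))
c=snap('top');cv2.imwrite('pics/t4.png',cv2.resize(cv2.convertScaleAbs(c['image'][140:300,220:350,::-1],alpha=1.6),(488,600),interpolation=cv2.INTER_CUBIC))
E
```

```text
[ 532.28720959 -127.57262913   89.65245006] [-3.88712737  7.18492869  8.86692385]
opening TCP 38.161559964745194
```

View pics/t4.png

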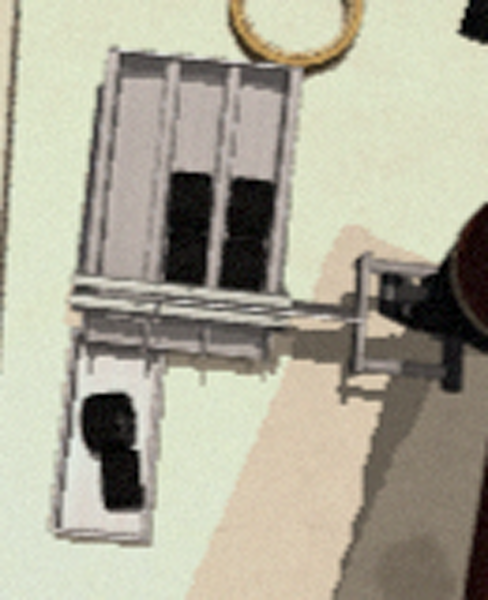

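Both buffers lie in the pan, at (108,422) and (122,478), and the other two lanes are still full. The gate is at about 37 mm, so I pull it a little further.

move_arm --deltas '[[1, [0, -0.005, 0], [0, 0, 0]], [1, [0, -0.01, 0], [0, 0, 0]], [1, [0, -0.01, 0], [0, 0, 0]], [1, [0, -0.01, 0], [0, 0, 0]]]'

```text
time_s: 10.15
position: [532.1, -129.9, 89.6]
tool_rot: [0.097, 3.14, 0.006]
ft_force: [-4.4, 8.3, 10.0]
gripper_width: 0.142
gripper_force: 59.7
```

```bash
python3 - <<'E'
from h import *
o=env.get_obs();print(o['position'],o['ft_force'])
p=o['position'][:2]-(534.9,-89.5);a=np.radians(-3.6);print('opening TCP',-(-p[0]*np.sin(a)+p[1]*np.cos(a)))
for n in('top','side'):
    P=cloud(snap(n)).reshape(-1,3);d=P[:,:2]-(605.2,49)
    x=d[:,0]*np.cos(a)+d[:,1]*np.sin(a);y=-d[:,0]*np.sin(a)+d[:,1]*np.cos(a);z=P[:,2]
    m=(x>-112)&(x<-86)&(y<-165)&(y>-200)&(z>80)&(z<103);print(n,m.sum(),np.percentile(y[m],[2,50,98]) if m.any() else '')
    P=cloud(pickle.load(open(n+'.pkl','rb'))).reshape(-1,3)
E
```

```text
[ 532.09887762 -129.93156973   89.62589319] [-4.44319955  8.30359306  9.98707142]
opening TCP 40.52767119252584
top 69 [-189.33632664 -179.49458688 -167.22604504]
side 47 [-188.62343571 -180.47254482 -166.61169461]
```

move_arm --deltas '[[1, [0, -0.004, 0], [0, 0, 0]], [1, [0, -0.004, 0], [0, 0, 0]], [1, [0, 0.003, 0], [0, 0, 0]], [0.2, [0, 0.003, 0], [0, 0, 0]], [0.2, [0, 0.003, 0], [0, 0, 0]], [0.2, [0, 0.003, 0], [0, 0, 0]], [0.2, [0, 0.003, 0], [0, 0, 0]]]'

```text
time_s: 10.95
position: [531.6, -131.7, 88.6]
tool_rot: [-0.1, -3.14, 0.0]
ft_force: [0.8, -0.1, 0.2]
gripper_width: 0.402
gripper_force: 0.0
```

move_arm --deltas '[[0.2, [0, 0, -0.08], [0, 0, 0]], [0.2, [0, 0, -0.18], [0, 0, 0]], [0.2, [0, 0, -0.3], [0, 0, 0]], [0.2, [0, 0, -0.4], [0, 0, 0]], [0.2, [0.2, -0.1, -0.4], [0, 0, 0]], [0.2, [0.3, -0.3, -0.4], [0, 0, 0]], [0.2, [0.3, -0.5, -0.4], [0, 0, 0]], [0.2, [0.3, -0.6, -0.4], [0, 0, 0]]]'

```text
time_s: 11.75
position: [432.3, -289.4, 209.2]
tool_rot: [0.098, 3.138, 0.002]
ft_force: [1.1, -0.7, -0.2]
gripper_width: 0.399
gripper_force: 0.0
```

```bash
python3 - <<'E'
from h import *
o=env.get_obs();print(o['time_s'],o['position'],o['ft_force'])
a=np.radians(-3.6);ims=[]
for n in('top','side'):
    c=snap(n);P=cloud(c).reshape(-1,3);d=P[:,:2]-(605.2,49)
    x=d[:,0]*np.cos(a)+d[:,1]*np.sin(a);y=-d[:,0]*np.sin(a)+d[:,1]*np.cos(a);z=P[:,2]
    m=(abs(x+63)<22)&(y<-160)&(y>-205)&(z>85)&(z<103);print(n,m.sum(),np.percentile(y[m],[2,50,98]) if m.any() else '')
    b=(slice(140,300),slice(220,350)) if n=='top' else (slice(140,270),slice(200,340))
    ims.append(cv2.resize(cv2.convertScaleAbs(c['image'][b][:,:,::-1],alpha=1.6 if n=='top' else 1),(400,490),interpolation=cv2.INTER_CUBIC))
cv2.imwrite('pics/e5.png',np.hstack(ims))
# same statistic on the shut gate is ~-142 (text)
E
```

```text
11.75 [ 432.25060011 -289.43972527  209.17903965] [ 1.10783916 -0.67969741 -0.19811994]
top 96 [-190.53753783 -183.08869693 -178.08328474]
side 42 [-190.00397756 -183.1038769  -177.51314887]
```

View pics/e5.png

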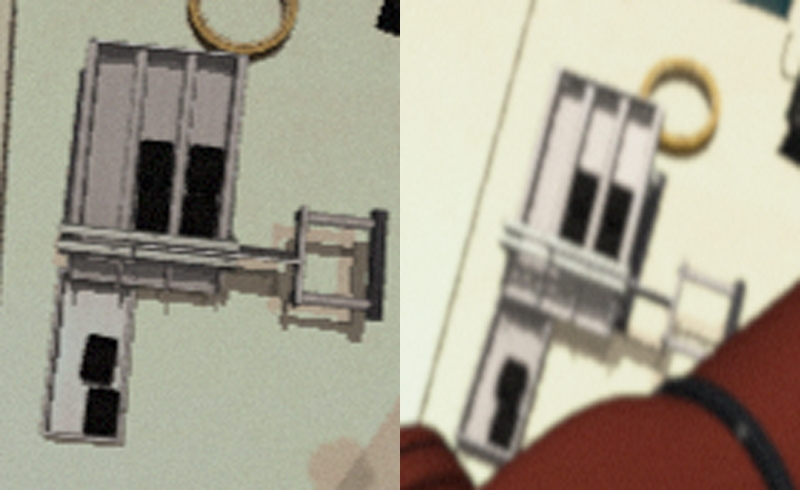

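move_arm --deltas '[[0.2, [0, 0, 0], [0, 0, 0]], [0.2, [0, 0, 0], [0, 0, 0]], [0.2, [0, 0, 0], [0, 0, 0]], [0.2, [0, 0, 0], [0, 0, 0]], [0.2, [0, 0, 0], [0, 0, 0]], [0.2, [0, 0, 0], [0, 0, 0]], [0.2, [0, 0, 0], [0, 0, 0]], [0.2, [0, 0, 0], [0, 0, 0]]]'

```text
time_s: 12.65
position: [433.4, -288.2, 208.6]
tool_rot: [0.1, 3.14, 0.0]
ft_force: [-0.0, -0.3, 1.2]
gripper_width: 0.401
gripper_force: 0.0
```

```bash
python3 -c "
from bench import env
print(env.close_job())"
```

```text
the job is handed in; nothing more can be done
None
```

The job is handed in at about 12.7 s: the pan stands under the leftmost lane's lip with its two buffers in it, the gate is about 40 mm open (camera estimate, good to about 1–2 mm), the other two lanes are still full, and nothing touched the cup, hand tool or tape.

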